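# Clamp up steel blanks in a sliding fixture

## Robot

A 6-joint arm with a two-finger parallel gripper is mounted at the origin on the work surface. World frame = base frame: x ahead of the robot, y to its left, z up, the work surface at z = 0. Lengths are in m, angles in rad, forces in N, time in s.
With the tool pointing down it reaches from about 0.275 to 0.75 m from the base axis. Payload 10.2 kg.
Tool frame: the origin (TCP) lies midway between the tips of the shut fingers; the grasp point (between the pads) lies 19 mm behind it (env.hold_point_z is the distance from the TCP to the grasp point, in m); z points along the fingers, y is the line along which they close (so a half turn about z gives the same grasp; the last joint's range is limited). The gripper opens to 85 mm and grips with 20 to 120 N. Pads are 22 mm wide; open, the fingers measure 114 mm over their backs; the gripper's body (76 mm by 85 mm) begins 54 mm behind the grasp point. The pads swing forward as they close: fully open they stand 13 mm farther back than shut.
Start: joints at [1.031, 0.313, 1.498, -0, 1.331, -0.223], TCP at [0.164, 0.499, 0.208] pointing down, gripper open.
Joint ranges: [-2.94, 2.94], [-0.97, 2.17], [0.19, 2.56], [-1.23, 4.37], [0.02, 3.11], [-2.88, 2.88]. Speed limits (rad/s): [2.39, 2.39, 3.01, 3.14, 3.14, 3.14].

## Interface

Orientations are given as a unit quaternion [x, y, z, w].
In Python, from bench import env, kinematics, monitor, eyes, job gives the robot as it stands. The module is installed in compiled form; this text tells all that it offers. Calls block until the motion is done:
- env.reach(position, orientation): joint-space move of the TCP to a pose.
- env.movel(position, velocity=0.15, frame=None, guard=None): straight line of the TCP; frame=None keeps the orientation; velocity is the mean speed in m/s. With guard (N) it stops when the force on the tool has changed by that much, and returns True; else False.
- env.set_joints(angles): joint-space move.
- env.release() and env.close_gripper(effort=None): open the fingers fully, or close them until they stop; effort is the grip in N (None keeps the last).
- env.hold(seconds).
- kinematics.ik(position, orientation): joint angles nearest the present ones, or None.
- monitor.sense(): the state.
- eyes.grab_frame(name): name is "side" or "top"; returns a dict with "frame" (420x560x3 uint8, red, green, blue), "mtx" (3x3 intrinsics, pixels), "view" (4x4, takes a point from world to camera coordinates). Camera axes: x right, y down, z forward; pixel columns grow to the right and rows downward; lengths in m; the calibration is good to about 2 mm. A picture is of the moment at which its call begins. There is no depth.
A pose or a line that the arm cannot do raises env.MotionError and nothing moves.
- job.hand_in(): hands the job in; it is judged then, once.
The state is a dict: "clock": time; "joints": joint angles; "qvel": joint speeds; "joint_efforts": joint torques, N m; "position": TCP position; "ee_rot": TCP orientation; "contact_force": force on the tool from outside, world axes, zero at the start; "ft_torque": the same for the moment, N m; "finger_gap": opening from 0.0 (shut) to 1.0 (fully open); "gripper_force": force on a finger pad.
Only numpy, scipy, OpenCV 4.12 (cv2) and the standard library are available. Lean on these libraries where they do the work, as an engineer would, in place of code of your own. Each camera call takes 0.05 s, during which the arm holds its last target. There are 200 camera calls.

## Task

Lay every steel blank from the bench flat in a nest of its own on the blue fixture's carriage, open the clamp lever fully, slide the loaded carriage under the bridge until its black line meets the black mark on the rail, and close the lever again. Then take the mallet and knock the sprung hold-down pin above each loaded nest fully home, leaving the pin of any empty nest up; touch the pins with the mallet only. Finish with the mallet standing on its face on the rubber mat, everything let go, and leave the spray can, the magnet square and the tape roll alone.

Things in the scene. Friction and masses are not known exactly. Their poses are not given: they have to be found in the camera images.
- fixture: Blue clamping fixture, base 320 x 250 x 12 mm, bolted down. Origin on the bench; x = sliding direction (away from the robot, to the bridge), y left, z up. Base x -120 to 200 mm; rails along y = +-119 mm, 22 mm high. Bridge beam at x = 120 mm, 32 mm deep, 296 mm long in y, z 70 to 86 mm, posts at y = +-138 mm. Black mark on the left rail at x = 120 mm. Place and yaw (within +-0.25 rad) vary.
- carriage (a joint): Steel carriage, 90 x 222 mm, with three nests. Slides along fixture +x from 0 (near, for loading; starts at 0 to 0.03) to its stop at 0.14 m. At 0.120 the black line on its left edge meets the rail's mark and the nests are under the pins (within 5 mm will do). Takes about 4 N, stays where left. Slide it only with the lever open: the clamp does not physically hold it, but forcing it is a fault.
- carriage_grip (a point): Grip point on the carriage's upright black square post, 20 x 20 mm, whose top is 15 mm above this point (74 mm above the bench) and whose lower end is 35 mm below it; 85 mm to the robot's side of the nest centres. Axes as the fixture's.
- lever (a joint): Clamp lever at the fixture's right (-y), on a vertical axis through point lever_hinge. 0 = closed, pointing to fixture -x (to the robot); grows anticlockwise from above to its stop at 1.3 = open, pointing out to fixture -y. Open: above 1.0; closed: below 0.2; starts at 0 to 0.1. About 2 N at the knob; stays where left.
- lever_grip (a point): Grip point on the upright round black knob at the lever's end, 20 mm in diameter and 45 mm high; this point is 61 mm above the bench, 18 mm below the knob's top. 75 mm from the hinge.
- lever_hinge (a point): Point on the lever's vertical axis at the height of lever_grip; at fixture x -20, y -150 mm.
- nest0 (a point): Centre of the floor of the left (+y) nest, which moves with the carriage; axes as the fixture's. The nest is 66 (x) x 36 (y) mm, with walls 5 mm high above this floor; neighbours are 70 mm apart in y. A blank lies in it with its length along x.
- nest1 (a point): Centre of the floor of the middle nest, which moves with the carriage; axes as the fixture's. The nest is 66 (x) x 36 (y) mm, with walls 5 mm high above this floor; neighbours are 70 mm apart in y. A blank lies in it with its length along x.
- nest2 (a point): Centre of the floor of the right (-y) nest, which moves with the carriage; axes as the fixture's. The nest is 66 (x) x 36 (y) mm, with walls 5 mm high above this floor; neighbours are 70 mm apart in y. A blank lies in it with its length along x.
- pin0: The left (+y) of three sprung steel hold-down pins in the bridge, above nest0 when the carriage is at its mark. Origin: centre of its head's top face (head 26 mm in diameter, 11 mm thick), 122 mm above the bench when up, 97 mm when fully home (below 101 counts as home, above 117 as up). Needs 7 N at the top, 10 N at the bottom; stiff in its guide, it stays as far down as driven. 70 mm apart.
- pin1: The middle of three sprung steel hold-down pins in the bridge, above nest1 when the carriage is at its mark. Origin: centre of its head's top face (head 26 mm in diameter, 11 mm thick), 122 mm above the bench when up, 97 mm when fully home (below 101 counts as home, above 117 as up). Needs 7 N at the top, 10 N at the bottom; stiff in its guide, it stays as far down as driven. 70 mm apart.
- pin2: The right (-y) of three sprung steel hold-down pins in the bridge, above nest2 when the carriage is at its mark. Origin: centre of its head's top face (head 26 mm in diameter, 11 mm thick), 122 mm above the bench when up, 97 mm when fully home (below 101 counts as home, above 117 as up). Needs 7 N at the top, 10 N at the bottom; stiff in its guide, it stays as far down as driven. 70 mm apart.
- blank0: Plain dark steel blank, 60 (x) x 30 (y) x 16 (z) mm, 0.15 to 0.29 kg, with a small bright dimple in its top face. Origin in the centre of its underside. All blanks are alike, and any blank may go in any nest; two or three are present, flat on the bench at the robot's left.
- blank1: Plain dark steel blank, 60 (x) x 30 (y) x 16 (z) mm, 0.15 to 0.29 kg, with a small bright dimple in its top face. Origin in the centre of its underside. All blanks are alike, and any blank may go in any nest; two or three are present, flat on the bench at the robot's left.
- blank2: Plain dark steel blank, 60 (x) x 30 (y) x 16 (z) mm, 0.15 to 0.29 kg, with a small bright dimple in its top face. Origin in the centre of its underside. All blanks are alike, and any blank may go in any nest; two or three are present, flat on the bench at the robot's left.
- mat: Black rubber mat, 220 (x) x 180 (y) x 4 mm, fixed on the bench at the robot's right; origin in the centre of its underside. It is the mallet's place.
- mallet: Short club mallet standing on its lower striking face. Upright round head, 72 mm in diameter, 56 mm high, steel with white faces; wooden handle 22 mm wide (y), 24 mm high, runs level to the mallet's -x, ends 170 mm from the head's axis, centre line 30 mm above the lower face. Origin: centre of the lower face, z up. 0.36 to 0.54 kg, mass centre near the head's axis. Good grip: 58 mm from that axis.
- spray_can: Bystander: spray can, 58 mm in diameter, 170 mm high; origin in the centre of its underside.
- magnet_square: Bystander: red L-shaped welding magnet square, two 80 mm legs, 20 mm high; origin in the corner, underside.
- tape_roll: Bystander: grey roll of tape, 90 mm in diameter, 25 mm high; origin in the centre of its underside.
Mind the look-alikes: they are no part of the job. Leave any brown or yellow look-alike of the blank2 alone.

How it is judged:
On the way, in this order (a step that is already met when the one before it is completed fails the run):
1. every blank lies in a nest and the clamp lever is open (value of joint lever above 1 rad and (distance between blank0 and nest0 below 0.008 m or distance between blank0 and nest1 below 0.008 m or distance between blank0 and nest2 below 0.008 m) and (distance between blank1 and nest0 below 0.008 m or distance between blank1 and nest1 below 0.008 m or distance between blank1 and nest2 below 0.008 m) and (distance between blank2 and nest0 below 0.008 m or distance between blank2 and nest1 below 0.008 m or distance between blank2 and nest2 below 0.008 m)), for 0.1 s.
2. the carriage is at the mark, lever open, with the blanks in their nests (all of step 1 and value of joint carriage between 0.115 and 0.125 m), for 0.2 s.
3. the lever is closed with the carriage at the mark (value of joint carriage between 0.115 and 0.125 m and value of joint lever below 0.2 rad), for 0.2 s.
4. the pins of the loaded nests are home (((distance between blank0 and nest0 below 0.008 m and height (world z) of pin0 below 0.101 m) or (distance between blank0 and nest1 below 0.008 m and height (world z) of pin1 below 0.101 m) or (distance between blank0 and nest2 below 0.008 m and height (world z) of pin2 below 0.101 m)) and ((distance between blank1 and nest0 below 0.008 m and height (world z) of pin0 below 0.101 m) or (distance between blank1 and nest1 below 0.008 m and height (world z) of pin1 below 0.101 m) or (distance between blank1 and nest2 below 0.008 m and height (world z) of pin2 below 0.101 m)) and ((distance between blank2 and nest0 below 0.008 m and height (world z) of pin0 below 0.101 m) or (distance between blank2 and nest1 below 0.008 m and height (world z) of pin1 below 0.101 m) or (distance between blank2 and nest2 below 0.008 m and height (world z) of pin2 below 0.101 m))), for 0.2 s.
At the end, for the whole second after the job is handed in: Carriage within 5 mm of the mark, lever closed (under 0.2 rad), each blank within 8 mm of a nest's floor centre under a pin driven at least 21 mm, pins of empty nests under 5 mm down, mallet at rest on its face on the mat (tilt under 0.15 rad, head's axis within its edges) (all of step 3 and all of step 4 and (height (world z) of pin0 above 0.117 m or distance between any of blank0, blank1, blank2 and nest0 below 0.008 m) and (height (world z) of pin1 above 0.117 m or distance between any of blank0, blank1, blank2 and nest1 below 0.008 m) and (height (world z) of pin2 above 0.117 m or distance between any of blank0, blank1, blank2 and nest2 below 0.008 m) and x of mallet in the frame of mat between -0.11 and 0.11 m and y of mallet in the frame of mat between -0.09 and 0.09 m and z of mallet in the frame of mat below 0.01 m and angle between mallet's own z axis and vertical below 0.15 rad and linear speed of mallet below 0.02 m/s and contact force between mallet and mat above 1 N); the robot touches nothing.
It fails at once if a pin is pressed by the robot itself instead of the mallet (contact force between any of the arm, the fingers and pin0 above 3 N or contact force between any of the arm, the fingers and pin1 above 3 N or contact force between any of the arm, the fingers and pin2 above 3 N).
It fails at once if a pin is driven down before the carriage is at its mark and clamped (height (world z) of any of pin0, pin1, pin2 below 0.114 m and not (value of joint carriage between 0.113 and 0.127 m and value of joint lever below 0.3 rad)).
It fails at once if the carriage is forced along while the lever is closed (value of joint lever below 0.5 rad and (velocity of joint carriage above 0.06 m/s or velocity of joint carriage below -0.06 m/s)).
It fails at once if a bystander is shifted or knocked over (distance of any of spray_can, magnet_square, tape_roll from where it was at the start of the episode above 0.03 m or angle between spray_can's own z axis and vertical above 0.5 rad).
Of blank0, blank1, blank2 only 2 to 3 are there at a start; the rules pass over those that are not, and their reading is None.
At some moment in a run one of mallet may be knocked a few centimetres aside while the robot is not near it.
Once in a run the grip may slacken for a moment while it holds something.
It also fails if it takes over 210 s, if anything falls off the work surface, if the arm or the gripper's body presses on something with over 40 N, if the wrist force passes 120 N, or if a joint passes its speed limit or range.

## Working session

There is one attempt and no reset: what is moved stays moved. The work goes in short steps, each a Python script; the robot and the scene stay as the last script left them, time stands still between calls to the robot, and variables do not carry over. Pictures are saved under pics/ and viewed, at most 16 in all, crops included, and the job is handed in when it is done.

```bash
mkdir -p pics; ls
python3 - <<'E'
from bench import env, kinematics, monitor, eyes, job
import cv2,numpy as np
for n in ("top","side"):
    d=eyes.grab_frame(n); cv2.imwrite(f"pics/{n}0.png",d["frame"][:,:,::-1]); np.savez(f"{n}0.npz",**d)
    print(n,d["mtx"].tolist(),np.round(d["view"],4).tolist())
s=monitor.sense(); print(s["clock"],s["position"],s["ee_rot"],s["finger_gap"],s["contact_force"],env.hold_point_z)
E
```

```text
pics
top [[526.0551519554514, 0.0, 281.35613716638926], [0.0, 526.0551519554514, 207.13616323567754], [0.0, 0.0, 1.0]] [[0.0064, -1.0, 0.0033, 0.0392], [-0.9773, -0.007, -0.2118, 0.5441], [0.2118, -0.0018, -0.9773, 1.4187], [0.0, 0.0, 0.0, 1.0]]
side [[418.5275320733632, 0.0, 285.0408425373231], [0.0, 418.5275320733632, 214.76817911291073], [0.0, 0.0, 1.0]] [[-0.9426, -0.3335, -0.0146, 0.5135], [-0.2345, 0.6928, -0.6819, 0.1918], [0.2376, -0.6394, -0.7313, 1.1135], [0.0, 0.0, 0.0, 1.0]]
0.1 [0.16343294 0.49864874 0.20799116] [ 1.57753833e-01  9.87478296e-01 -5.38753465e-04 -2.30834417e-04] 0.9993483950271007 [-0.98229734 -1.39525973 -0.2289298 ] 0.0187
```

View pics/top0.png

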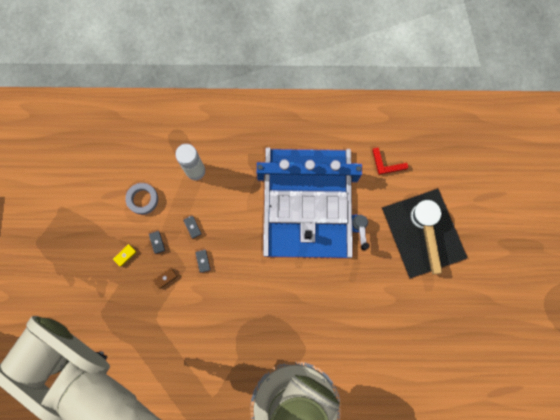

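View pics/side0.png

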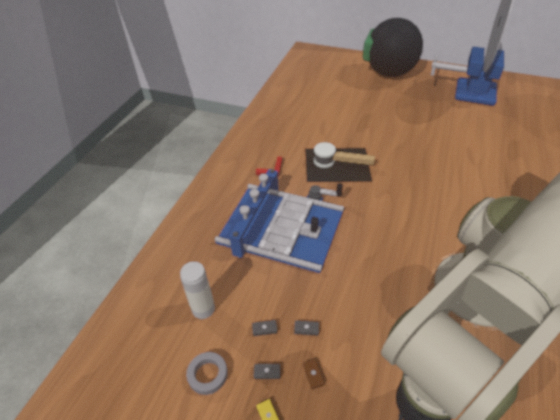

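Top view candidates: dark blanks at (193,227), (157,242) and (203,261); look-alikes are the brown block at (166,278) and the yellow one at (125,256). I choose the three dark ones. The fixture is around (308,205), the mallet head at (427,213), and the mat at (425,233). Next I check the blanks in a close crop.

```bash
cat > h.py <<'E'
from bench import env, kinematics, monitor, eyes, job
import cv2, numpy as np
from scipy.spatial.transform import Rotation as R
def grab(n):
    d=eyes.grab_frame(n); return d
def w(d,uv,z):
    "pixel -> world at height z"
    Rm,t=d["view"][:3,:3],d["view"][:3,3]
    r=Rm.T@np.linalg.inv(d["mtx"])@[uv[0],uv[1],1]; c=-Rm.T@t
    return (c+r*(z-c[2])/r[2])[:2]
def px(d,P):
    q=d["view"][:3,:3]@np.asarray(P)+d["view"][:3,3]; q=d["mtx"]@q; return q[:2]/q[2]
def crop(d,x,y,wd,ht,k,name):
    im=d["frame"][y:y+ht,x:x+wd,::-1]
    cv2.imwrite(name,cv2.resize(im,None,fx=k,fy=k,interpolation=cv2.INTER_CUBIC))
def down(yaw):
    "tool pointing down, closing line (tool y) at angle yaw+90deg: tool x along yaw"
    return (R.from_euler('z',yaw)*R.from_euler('x',np.pi)).as_quat()
E
python3 - <<'E'
from h import *
d=dict(np.load("top0.npz")); crop(d,100,190,130,100,6,"pics/c1.png"); crop(d,245,135,130,135,4.4,"pics/c2.png")
f=d["frame"].astype(int); hsv=cv2.cvtColor(d["frame"],cv2.COLOR_RGB2HSV)
m=((f.max(2)<95)&(f.max(2)-f.min(2)<25)).astype(np.uint8); m[:,:140]=0;m[:205]=0;m[275:]=0;m[:,220:]=0
n,l,s,c=cv2.connectedComponentsWithStats(m)
for i in range(1,n):
    if s[i,4]>40:
        r=cv2.minAreaRect(np.argwhere(l==i)[:,::-1].astype(np.float32)); print(s[i],c[i],r, w(d,c[i],.012))
print(R.from_quat(monitor.sense()["ee_rot"]).as_matrix().round(3))
E
```

```text
[152 232  13  21 115] [158.52173913 245.90434783] ((157.0849151611328, 242.5471954345703), (19.779918670654297, 10.576762199401855), 74.05460357666016) [0.43832491 0.39213763]
[200 251  10  21  43] [206.1627907  263.46511628] ((206.50001525878906, 262.0000305175781), (8.246211051940918, 20.615528106689453), 14.03624439239502) [0.38921227 0.25460469]
[[-0.95   0.312 -0.001]
 [ 0.312  0.95  -0.001]
 [ 0.    -0.001 -1.   ]]
```

View pics/c1.png

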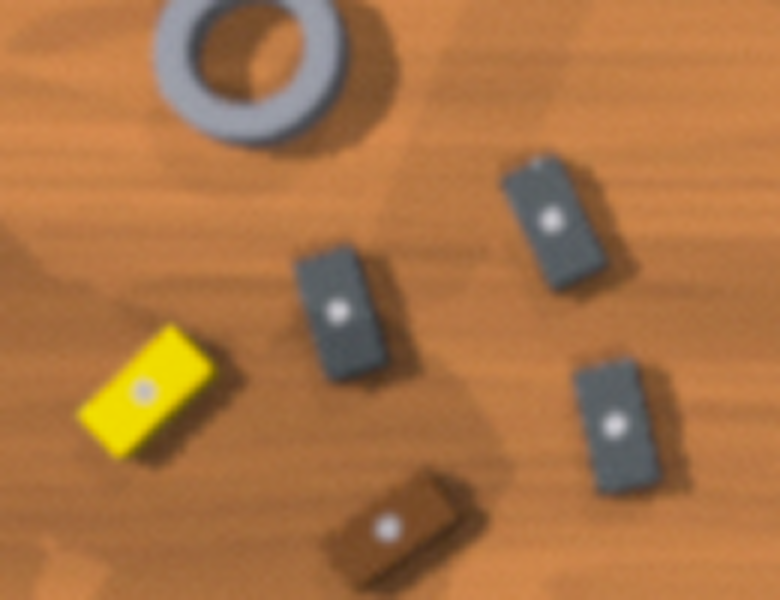

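View pics/c2.png

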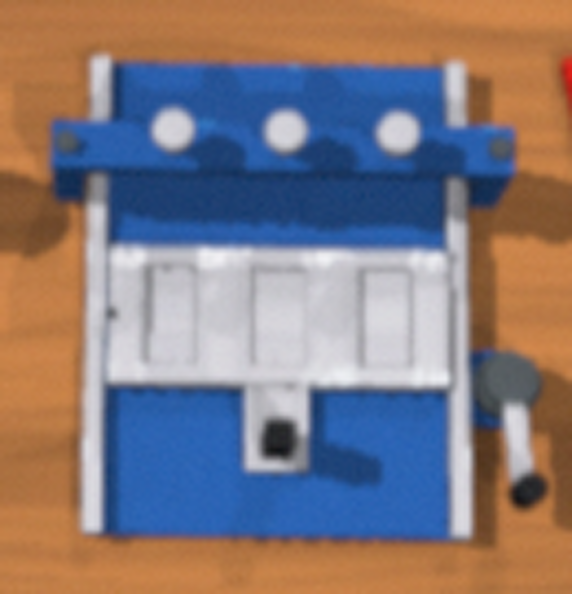

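Crop c1 confirms three dark blanks with bright dimples at crop (552,219), (338,311) and (614,426); the brown and yellow ones are left out. Crop c2 shows pins at (173,130), (286,131) and (399,132), three empty nests, the post at (279,438), and the lever closed with its knob at (528,488).

Run:
```python
from h import *
d=dict(np.load("side0.npz")); crop(d,205,135,160,135,5,"pics/c3.png")
d=dict(np.load("top0.npz"))
big=cv2.resize(d["frame"],None,fx=6,fy=6,interpolation=cv2.INTER_CUBIC); f=big.astype(int)
P=lambda c:((np.array(c)+.5)/6-.5)
m=((f[:,:,2]>=f[:,:,0]-8)&(f.max(2)<115)).astype(np.uint8)
m2=np.zeros_like(m); m2[1230:1680,840:1320]=m[1230:1680,840:1320]
cs,_=cv2.findContours(cv2.morphologyEx(m2,cv2.MORPH_CLOSE,np.ones((25,25))),cv2.RETR_EXTERNAL,cv2.CHAIN_APPROX_NONE)
for c in cs:
    if cv2.contourArea(c)<3000: continue
    box=[P(b) for b in cv2.boxPoints(cv2.minAreaRect(c))]
    wb=np.array([w(d,b,.012) for b in box]); e=[wb[1]-wb[0],wb[2]-wb[1]]; L=[np.linalg.norm(x) for x in e]
    a=e[int(np.argmax(L))]; yaw=np.arctan(a[1]/a[0])
    g=f.min(2); mm=np.zeros(g.shape,np.uint8); cv2.drawContours(mm,[c],-1,1,-1); mm=cv2.erode(mm,np.ones((25,25)))
    yy,xx=np.where((mm>0)&(g>125)); dp=P([xx.mean(),yy.mean()])
    print("blank",dp.round(2),w(d,dp,.016).round(4),"box",wb.mean(0).round(4),yaw.round(3),np.round(L,4))
# pins
hs=f.min(2)
for u,v in [(173,130),(286,131),(399,132)]:
    cu,cv=int((245+u/4.4)*6),int((135+v/4.4)*6); s=hs[cv-45:cv+45,cu-45:cu+45]
    yy,xx=np.where(s>140); p=P([cu-45+xx.mean(),cv-45+yy.mean()]); print("pin",p.round(2),w(d,p,.122).round(4),len(xx))
C=lambda c:np.array([245,135])+(np.array(c)+.5)/4.4-.5
for n,c,z in [("railL",(92,532),.022),("railR",(461,535),.022),("farL",(100,57),.022),("farR",(456,62),.022),("nest0",(171,314),.027),("nest1",(279,316),.027),("nest2",(386,317),.027),("post",(279,434),.074),("knob",(530,485),.079),("line",(112,313),.029)]:
    print(n,w(d,C(c),z).round(4))
```

```text
blank [202.05 260.37] [0.3975 0.266 ] box [0.3967 0.2653] 0.257 [0.0278 0.0581]
blank [155.89 241.35] [0.4508 0.3994] box [0.4493 0.3985] 0.36 [0.0292 0.0592]
blank [191.62 226.1 ] [0.4956 0.2996] box [0.4948 0.299 ] 0.475 [0.0274 0.0593]
pin [283.84 163.89] [0.651 0.037] 2350
pin [309.46 164.27] [ 0.6504 -0.033 ] 2334
pin [335.06 164.63] [ 0.6499 -0.1029] 2389
railL [0.4117 0.0866]
railR [ 0.4114 -0.15  ]
farL [0.7312 0.0853]
farR [ 0.7295 -0.1534]
nest0 [0.5541 0.0368]
nest1 [ 0.5532 -0.0336]
nest2 [ 0.5531 -0.1034]
post [ 0.4675 -0.0308]
knob [ 0.4358 -0.1859]
line [0.554  0.0752]
```

View pics/c3.png

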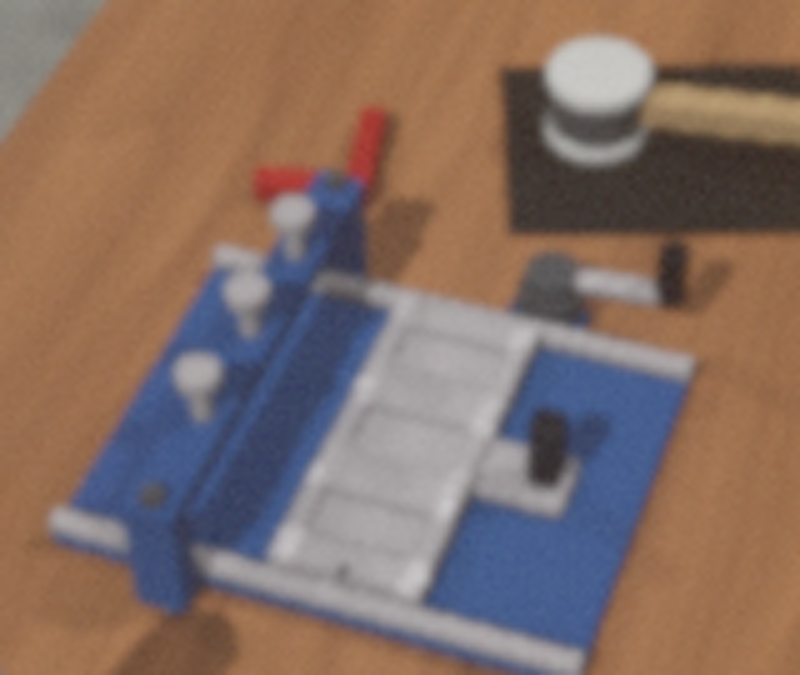

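Side crop c3 agrees: the carriage is near the robot, the pins are up, and the lever and post are in plain view. The fixture fit gives an origin of about (0.5305, -0.0328), yaw -0.0075, carriage at about 0.023. First I squeeze one blank and release it, to measure the camera/robot offset.

```bash
cat >> h.py <<'E'
F=np.array([.5305,-.0328]); FY=-.0075
def fx(x,y):
    c,s=np.cos(FY),np.sin(FY); return F+[c*x-s*y,s*x+c*y]
def blanks(d):
    "dimple centres, box centres and yaws of dark blanks on the bench, top view"
    big=cv2.resize(d["frame"],None,fx=6,fy=6,interpolation=cv2.INTER_CUBIC); f=big.astype(int); g=f.min(2)
    P=lambda c:((np.array(c)+.5)/6-.5); out=[]
    m=((f[:,:,2]>=f[:,:,0]-8)&(f.max(2)<115)).astype(np.uint8)
    m2=np.zeros_like(m); m2[1230:1680,840:1320]=m[1230:1680,840:1320]
    cs,_=cv2.findContours(cv2.morphologyEx(m2,cv2.MORPH_CLOSE,np.ones((25,25))),cv2.RETR_EXTERNAL,cv2.CHAIN_APPROX_NONE)
    for c in cs:
        if not 3000<cv2.contourArea(c)<12000: continue
        wb=np.array([w(d,P(b),.012) for b in cv2.boxPoints(cv2.minAreaRect(c))]); e=[wb[1]-wb[0],wb[2]-wb[1]]
        a=max(e,key=np.linalg.norm); mm=np.zeros(g.shape,np.uint8); cv2.drawContours(mm,[c],-1,1,-1); mm=cv2.erode(mm,np.ones((25,25)))
        yy,xx=np.where((mm>0)&(g>125))
        if len(xx): out.append((w(d,P([xx.mean(),yy.mean()]),.016),wb.mean(0),float(np.arctan(a[1]/a[0]))))
    return out
def st(t=""):
    s=monitor.sense(); print(t,"t",round(s["clock"],1),np.round(s["position"],4),"gap",round(s["finger_gap"],3),"gf",np.round(s["gripper_force"],1),"F",np.round(s["contact_force"],1)); return s
E
python3 - <<'E'
from h import *
p=np.array([.3975,.266]); q=down(.257+np.pi)
env.reach([*p,.10],q); st()
env.movel([*p,.0045],.12,guard=8); st()
env.close_gripper(40); s=st("closed")
env.release(); env.movel([*p,.12],.3); env.reach([.45,.05,.30],down(np.pi))
d=grab("top"); st()
for b in blanks(d): print([np.round(x,4) for x in b])
E
```

```text
t 1.4 [0.3974 0.2666 0.1002] gap 0.999 gf 0.0 F [ 0.7  0.9 -0.9]
 t 2.4 [0.3979 0.2663 0.0051] gap 0.998 gf 0.0 F [-0.6  0.2  0. ]
closed t 3.1 [0.3975 0.266  0.0045] gap 0.002 gf 0.0 F [0.  1.  0.1]
 t 5.6 [0.4497 0.0509 0.2988] gap 1.002 gf 0.0 F [-0.1  0.9  0.2]
[array([0.3974, 0.266 ]), array([0.3967, 0.2651]), np.float64(0.2529)]
[array([0.4502, 0.3995]), array([0.4494, 0.3982]), np.float64(0.3345)]
[array([0.4953, 0.3   ]), array([0.4947, 0.2989]), np.float64(0.4757)]
```

The fingers shut on nothing and the blank didn't move, so I look at that situation.

Run:
```python
from h import *
p=np.array([.3974,.266]); q=down(.253+np.pi)
env.reach([*p,.10],q)
print(env.movel([*p,.0045],.12,guard=8)); s=st(); print(R.from_quat(s["ee_rot"]).as_matrix().round(2).tolist())
a=grab("side"); env.close_gripper(40); st(); env.hold(.3); st(); b=grab("side")
u,v=px(a,[*p,.02]).astype(int); print(u,v, px(a,[*p,.0045]))
k=lambda d:cv2.resize(d["frame"][v-75:v+45,u-60:u+60,::-1],None,fx=3.3,fy=3.3)
cv2.imwrite("pics/c4.png",np.hstack([k(a),k(b)]))
```

```text
False
 t 7.7 [0.3979 0.2661 0.0051] gap 1.001 gf 0.0 F [-0.5 -0.4  0.4]
[[-0.97, -0.25, 0.0], [-0.25, 0.97, 0.0], [-0.0, 0.0, -1.0]]
 t 8.5 [0.3974 0.266  0.0045] gap -0.002 gf 0.0 F [-0.6 -0.3  0.3]
 t 8.8 [0.3974 0.266  0.0045] gap -0.0 gf 0.0 F [0.1 0.2 1.3]
305 324 [305.33178859 327.9832549 ]
```

View pics/c4.png

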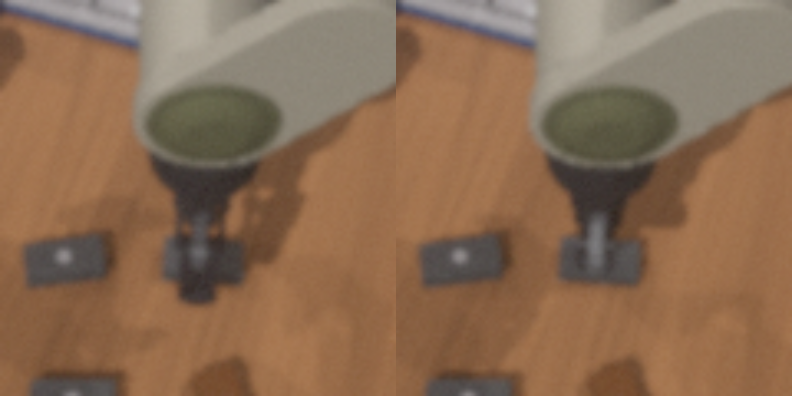

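The picture shows the fingers shut over the blank, with the pads ending just above its top face. Going lower in steps until the pads bite.

Run:
```python
from h import *
p=np.array([.3974,.266])
for z in (.0015,-.001,-.003):
    env.release(); g=env.movel([*p,z],.05,guard=8); st(g)
    env.close_gripper(40); s=st("closed")
    if s["finger_gap"]>.1: break
```

```text
False t 9.9 [0.3972 0.266  0.0013] gap 1.0 gf 0.0 F [ 0.5 -0.4 -0.7]
closed t 10.7 [0.3974 0.266  0.0015] gap 0.004 gf 0.0 F [-0.3  0.1 -0.3]
False t 11.7 [ 0.3973  0.266  -0.0012] gap 0.996 gf 0.0 F [ 0.6 -0.  -0.1]
closed t 12.5 [ 0.3974  0.266  -0.001 ] gap 0.003 gf 0.0 F [-0.4 -0.9  0. ]
False t 13.5 [ 0.3973  0.266  -0.0032] gap 1.005 gf 0.0 F [-0.1  0.  -0.7]
closed t 14.3 [ 0.3974  0.266  -0.003 ] gap 0.002 gf 0.0 F [ 0.  -0.1  0.4]
```

Run:
```python
from h import *
p=np.array([.3974,.266]); s=monitor.sense(); print(s["clock"],np.round(s["joints"],3))
env.movel([*p,.05],.1)
g=env.movel([*p,-.012],.04,guard=5); st(g)
a=grab("side"); t=grab("top")
u,v=px(a,[*p,.02]).astype(int)
k=lambda d,u,v:cv2.resize(d["frame"][v-50:v+50,u-50:u+50,::-1],None,fx=4,fy=4,interpolation=cv2.INTER_CUBIC)
u2,v2=px(t,[*p,.02]).astype(int)
cv2.imwrite("pics/c5.png",np.hstack([k(a,u,v),k(t,u2,v2)]))
```

```text
14.2583 [ 0.344  0.505  1.858  0.     0.779 -1.48 ]
True t 16.2 [ 0.3973  0.266  -0.0067] gap -0.0 gf 4.2 F [-2.  -0.7  8. ]
```

View pics/c5.png

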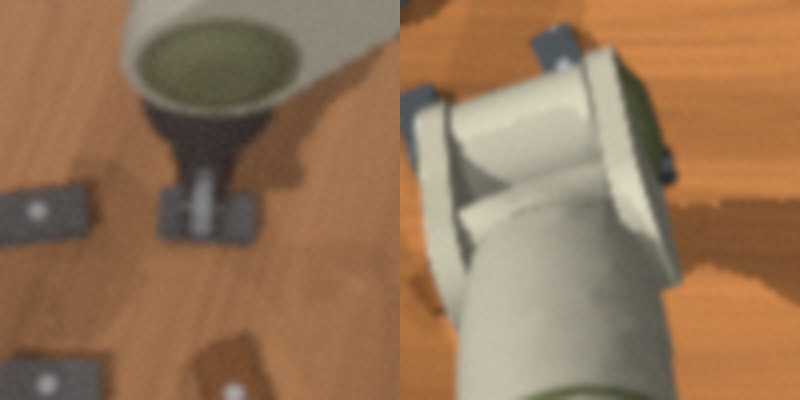

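In c5 the shut fingers rest on the blank's top with the TCP reading -0.007. That puts the fingertips about 22 mm higher than reported. I check by touching the bare bench.

Run:
```python
from h import *
env.movel([.3974,.266,.06],.15)
env.movel([.40,.16,.03],.15)
g=env.movel([.40,.16,-.04],.04,guard=5); st(g)
env.movel([.40,.16,.03],.15); st()
```

```text
True t 19.0 [ 0.3999  0.16   -0.0228] gap 0.002 gf 4.5 F [-1.6 -0.5  8.8]
 t 19.5 [0.3997 0.16   0.0294] gap 0.003 gf 0.0 F [ 0.8 -0.1 -0.8]
```

The fingertips really are 22.5 mm above the reported TCP, so I correct for that and redo the squeeze test.

```bash
cat >> h.py <<'E'
DZ=-.0225   # reported TCP z minus true (shut) tip z
def T(xy,z): return [float(xy[0]),float(xy[1]),float(z)+DZ]
E
python3 - <<'E'
from h import *
p=np.array([.3974,.266]); q=down(.253+np.pi)
env.release(); env.reach(T(p,.05),q); print(env.movel(T(p,.0045),.1,guard=6))
env.close_gripper(40); s=st("closed")
env.release(); env.movel(T(p,.10),.3); env.reach([.42,.02,.25],down(np.pi))
d=grab("top"); st(); a=np.array([-np.sin(.253),np.cos(.253)])
for b in blanks(d): print([np.round(x,4) for x in b])
b=min(blanks(d),key=lambda b:np.linalg.norm(b[0]-p)); print("width-dir bias cam-robot",(b[0]-s["position"][:2])@a)
E
```

```text
False
closed t 22.0 [ 0.3976  0.2661 -0.0175] gap 0.339 gf 40.2 F [-1.9 -1.   6.2]
 t 24.2 [0.4198 0.0208 0.249 ] gap 0.998 gf 0.0 F [-0.1  0.2  0.2]
[array([0.3968, 0.2673]), array([0.3964, 0.2665]), np.float64(0.2479)]
[array([0.4503, 0.3996]), array([0.4493, 0.3982]), np.float64(0.342)]
[array([0.4954, 0.3   ]), array([0.4946, 0.299 ]), np.float64(0.4791)]
width-dir bias cam-robot 0.0013810267520038555
```

```bash
sed -i 's/^F=.*/F=np.array([.5305,-.0341]); FY=-.0075; YB=.0013/' h.py
cat >> h.py <<'E'
def pick(c,yaw):
    p=np.array(c)-[0,YB]
    env.reach(T(p,.06),down(yaw+np.pi)); print("pick guard",env.movel(T(p,.0045),.12,guard=6))
    env.close_gripper(60); s=st("grip"); env.movel(T(p,.07),.25); return s["finger_gap"]>.2
def place(i,carr=.023):
    n=fx(carr,.07-.07*i); q=down(FY+np.pi)
    env.reach(T(n,.075),q); s=st("above")
    if s["finger_gap"]<.2: print("LOST"); return False
    g=env.movel(T(n,.016),.05,guard=5); s=st(f"down {g}"); print("underside z",s["position"][2]-DZ-.0045)
    return True
E
python3 - <<'E'
from h import *
if pick([.4954,.3000],.477): place(2)
E
```

```text
pick guard False
grip t 26.8 [ 0.4958  0.2989 -0.0174] gap 0.329 gf 60.0 F [-1.1  0.7  5.4]
above t 28.7 [ 0.553  -0.1032  0.0523] gap 0.334 gf 59.5 F [-0.7  0.1 -1.4]
down True t 29.5 [ 0.5532 -0.1042  0.0066] gap 0.331 gf 60.3 F [1.4 1.4 4.3]
underside z 0.024590919588802777
```

Run:
```python
from h import *
env.release(); s=monitor.sense(); env.movel([*s["position"][:2],.06],.2)
d=grab("top"); 
if pick([.4503,.3996],.342):
    d=grab("top"); crop(d,245,135,130,135,4.4,"pics/c6.png"); place(1)
```

```text
pick guard False
grip t 33.7 [ 0.4506  0.3985 -0.0175] gap 0.338 gf 40.3 F [-0.4 -0.4  4.7]
above t 35.8 [ 0.5535 -0.0333  0.0524] gap 0.331 gf 64.9 F [ 0.7  0.2 -1.6]
down True t 36.6 [ 0.5538 -0.0343  0.0066] gap 0.331 gf 65.5 F [1.1 0.9 4.3]
underside z 0.0246199827805206
```

View pics/c6.png

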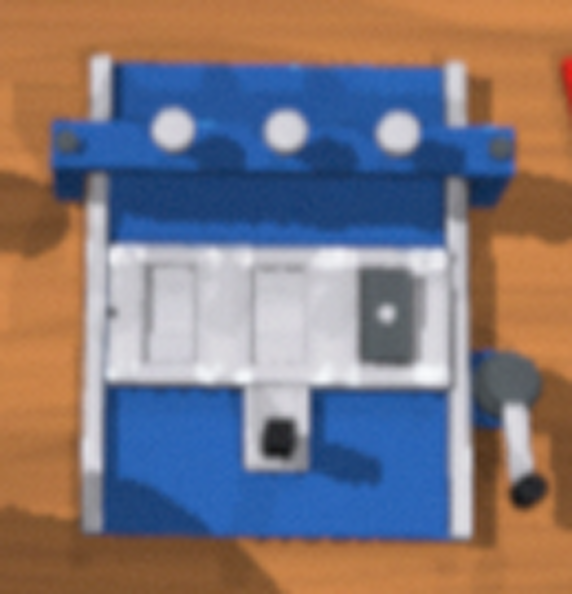

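Crop c6 shows the blank lying in the right nest with its dimple at (387,314), centred. I continue with nest1 and then nest0.

Run:
```python
from h import *
env.release(); s=monitor.sense(); env.movel([*s["position"][:2],.06],.2)
if pick([.3968,.2673],.250): 
    if place(0):
        env.release(); s=monitor.sense(); env.movel([*s["position"][:2],.10],.3)
        env.reach([.35,.25,.20],down(np.pi))
        d=grab("top"); st(); crop(d,245,135,230,150,3.4,"pics/c7.png"); np.savez("top1.npz",**d)
```

```text
pick guard False
grip t 40.1 [ 0.3971  0.2661 -0.0174] gap 0.331 gf 60.1 F [-1.1 -1.6  6.1]
above t 41.6 [0.5532 0.0369 0.0519] gap 0.332 gf 59.6 F [ 0.5 -0.5 -2.8]
down True t 42.5 [0.5543 0.0357 0.0066] gap 0.332 gf 60.4 F [1.1 1.2 4.4]
underside z 0.024606004648967065
 t 44.8 [0.3507 0.2494 0.1994] gap 0.999 gf 0.0 F [ 0.9 -0.4 -0.3]
```

View pics/c7.png

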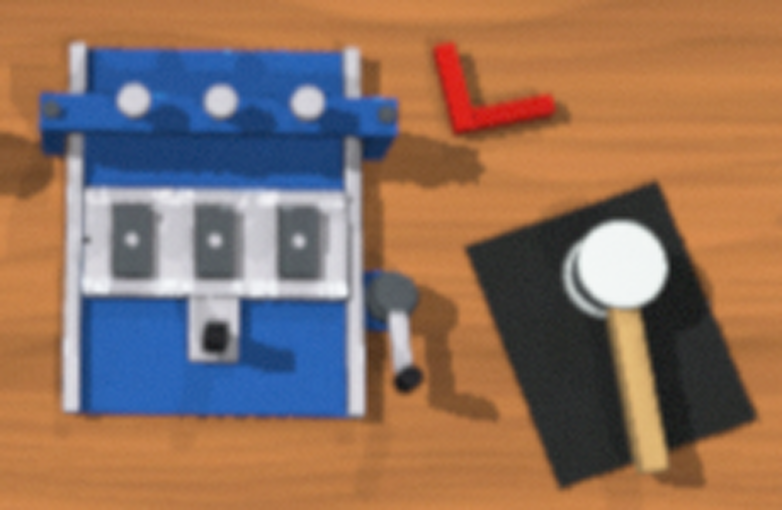

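c7 shows all three blanks lying in their nests, dimples at (132,240), (215,240) and (299,240). The lever is still closed, with its knob at (407,379). Next is the lever, gripped at a constant diagonal orientation to keep the fingers away from the mallet head.

```bash
cat >> h.py <<'E'
HG=fx(-.020,-.150)
def knob(th): return HG-.075*np.array([np.cos(th+FY),np.sin(th+FY)])
E
python3 - <<'E'
from h import *
d=dict(np.load("top1.npz")); C=lambda c:np.array([245,135])+(np.array(c)+.5)/3.4-.5
print("head",w(d,C((621,265)),.060),"hend",w(d,C((652,470)),.046), "hroot",w(d,C((624,310)),.046),"knob",knob(0.05),knob(1.2),
 "mat",[w(d,C(c),.004).round(3) for c in [(467,246),(658,182),(757,416),(563,488)]], w(d,C((407,376)),.079))
q=down(-.88); k=knob(.05)
env.reach(T(k,.12),q); print(env.movel(T(k,.042),.15,guard=8)); st()
env.close_gripper(60); st("grip")
for th in np.linspace(.05,1.25,11)[1:]: env.movel(T(knob(th),.042),.06)
st("open")
E
```

```text
head [ 0.53075026 -0.36585142] hend [ 0.36392445 -0.38613044] hroot [ 0.49566397 -0.37034021] knob [ 0.4344433  -0.18713232] [ 0.48167524 -0.25364292] mat [array([ 0.558, -0.251]), array([ 0.616, -0.418]), array([ 0.414, -0.489]), array([ 0.352, -0.324])] [ 0.43469559 -0.18395237]
False
 t 48.0 [ 0.4349 -0.1873  0.0201] gap 0.999 gf 0.0 F [ 0.3 -0.4  0.1]
grip t 48.6 [ 0.4325 -0.1869  0.0205] gap 0.215 gf 68.4 F [-20.4   1.2  23.8]
open t 51.6 [ 0.4851 -0.2589  0.0212] gap 0.219 gf 65.6 F [-10.5 -17.6   9.9]
```

Run:
```python
from h import *
env.release(); s=monitor.sense(); env.movel([*s["position"][:2],.12],.25)
p=fx(.023-.085,0)
env.reach(T(p,.11),down(FY+np.pi)); 
d=grab("top"); crop(d,245,135,230,150,3.4,"pics/c8.png")
print(env.movel(T(p,.040),.15,guard=8)); st(); env.close_gripper(80); st("grip post")
```

```text
False
 t 56.5 [ 0.469  -0.0338  0.0181] gap 0.999 gf 0.0 F [1.1 0.2 0.2]
grip post t 57.2 [ 0.4687 -0.0335  0.0179] gap 0.224 gf 78.7 F [-1.8  1.6  5.5]
```

View pics/c8.png

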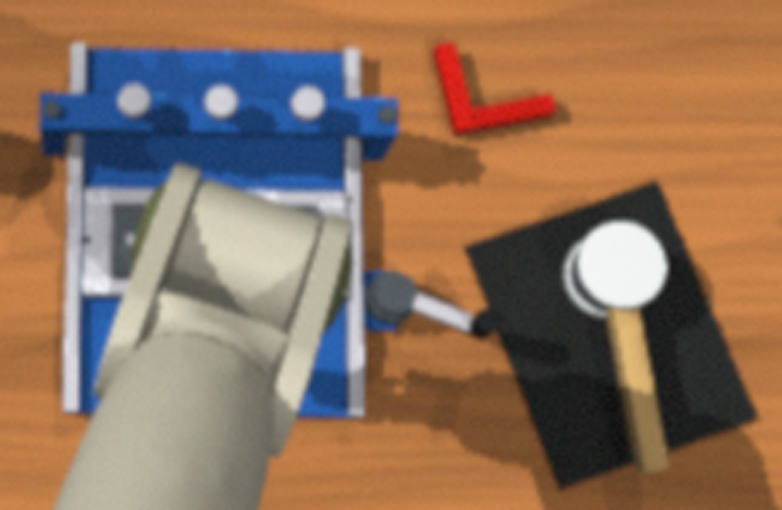

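c8 shows the lever swung out to the right with its knob at (483,323), so it is open. I check the angle numerically, then slide the carriage.

Run:
```python
from h import *
d=dict(np.load("top1.npz")); k=w(d,np.array([245,135])+(np.array((483,321))+.5)/3.4-.5,.079)-[0,YB]
v=k-HG; th=np.arctan2(-v[1],-v[0])-FY; print("lever",th,np.linalg.norm(v))
if th>1.05:
    p=fx(.120-.085,0)
    print(env.movel(T(p,.040),.05,guard=35)); st("slid"); env.release(); st()
    s=monitor.sense(); env.movel([*s["position"][:2],.12],.25); env.reach([.35,.20,.22],down(np.pi))
    d=grab("top"); np.savez("top2.npz",**d); crop(d,245,135,130,135,4.4,"pics/c9.png")
```

```text
lever 1.1453300103247936 0.07037899959846268
False
slid t 59.2 [ 0.5654 -0.0343  0.0179] gap 0.221 gf 79.0 F [-2.8  0.4  5.5]
 t 59.9 [ 0.5655 -0.0343  0.0175] gap 1.002 gf 0.0 F [-0.3 -0.4 -0.9]
```

View pics/c9.png

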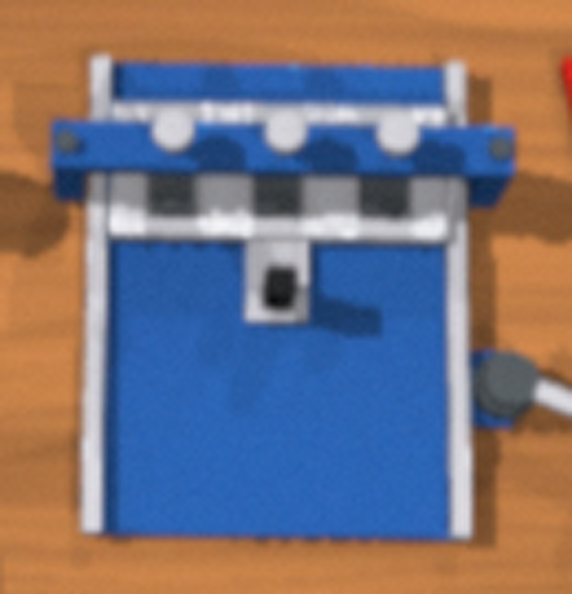

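c9 shows the carriage under the bridge, with its near edge at v≈237 and the post at (280,287). I compute the carriage position from several features.

Run:
```python
from h import *
a=dict(np.load("top1.npz")); b=dict(np.load("top2.npz"))
# shift of the post+foot & carriage near edge between pictures: subpixel edges along columns
def prof(d,u0,u1): return d["frame"][:,u0:u1].astype(float).mean((1,2))
def edges(d,u0,u1,v0,v1):
    p=cv2.resize(prof(d,u0,u1)[:,None].astype(np.float32),(1,420*10),interpolation=cv2.INTER_CUBIC)[:,0]
    g=np.gradient(p); i=np.argmin(g[v0*10:v1*10])+v0*10; return (i+.5)/10-.5
for n,u0,u1,va,vb,z in [("near edge L",285,297,(212,232),(180,198),.029),("near edge R",320,340,(212,232),(180,198),.029),("foot end",303,305,(236,250),(203,215),.024)]:
    ea,eb=edges(a,u0,u1,*va),edges(b,u0,u1,*vb); xa,xb=w(a,(u0/2+u1/2,ea),z)[0],w(b,(u0/2+u1/2,eb),z)[0]
    print(n,ea,eb,xa,xb,"shift",xb-xa)
def post(d,v0,v1):
    m=d["frame"][v0:v1,300:317].max(2)<60; yy,xx=np.where(m); return np.array([300+xx.mean(),v0+yy.mean()])
pa,pb=post(a,225,245),post(b,190,210); print(pa,pb,w(a,pa,.055),w(b,pb,.055)-w(a,pa,.055))
s=dict(eyes.grab_frame("side")); np.savez("side2.npz",**s); crop(s,205,190,110,85,7,"pics/c10.png")
print("mark expected side px",(px(s,[*(fx(.12,.119)+[0,YB]),.022])-[205,190])*7, [ (px(s,[*(fx(x,.108)+[0,YB]),.029])-[205,190])*7 for x in (.115,.12,.125)])
```

```text
near edge L 221.05 188.05 0.5098237843629184 0.6067594385300038 shift 0.09693565416708538
near edge R 221.95 188.95 0.507998289726237 0.6048968230670644 shift 0.09689853334082743
foot end 240.95 207.95 0.4536324837325006 0.5493313856482941 shift 0.0956989019157935
[307.83783784 234.08108108] [308.15  200.325] [ 0.46833028 -0.03128947] [ 0.09641853 -0.00128964]
mark expected side px [244.11984461 376.80047032] [array([264.70077576, 349.3611672 ]), array([253.51907345, 346.25574566]), array([242.35994039, 343.15659213])]
```

View pics/c10.png

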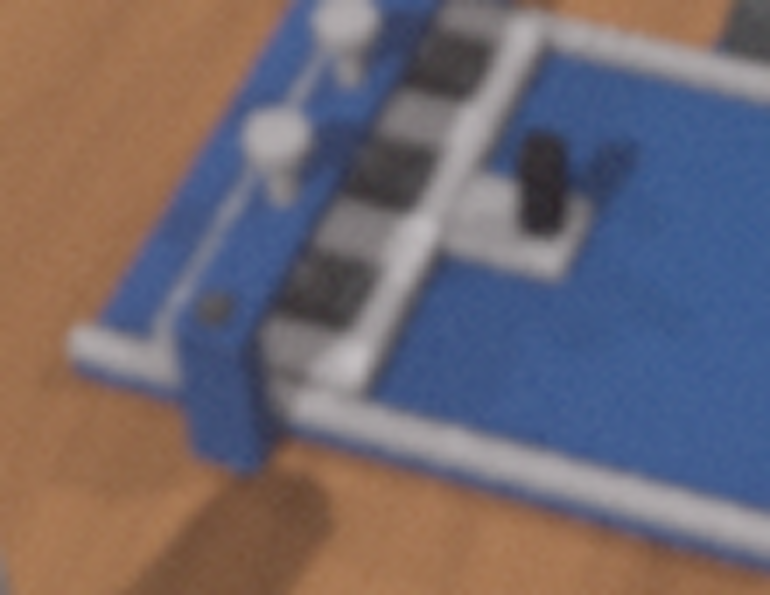

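The mark itself is hidden behind the bridge post in c10, but the carriage edges and post put the carriage at 0.120 ± 0.001. The first closing step follows.

Run:
```python
from h import *
q=down(-.88); k=knob(1.17)
env.reach(T(k,.13),q); print(env.movel(T(k,.042),.15,guard=8)); st()
env.close_gripper(60); st("grip")
for th in np.linspace(1.17,.0,11)[1:]: env.movel(T(knob(th),.042),.06)
st("closed"); env.release(); s=monitor.sense(); env.movel([*s["position"][:2],.12],.25)
env.reach([.35,.15,.25],down(0))
d=grab("top"); np.savez("top3.npz",**d); crop(d,245,135,230,150,3.4,"pics/c11.png")
```

```text
False
 t 65.2 [ 0.4801 -0.2531  0.0203] gap 1.0 gf 0.0 F [-0.3 -0.1  0.3]
grip t 65.8 [ 0.4806 -0.2541  0.0212] gap 0.217 gf 65.0 F [-1.4 -2.8 10.9]
closed t 68.8 [ 0.4279 -0.1839  0.0207] gap 0.218 gf 63.7 F [-52.4 -11.6  42.1]
```

View pics/c11.png

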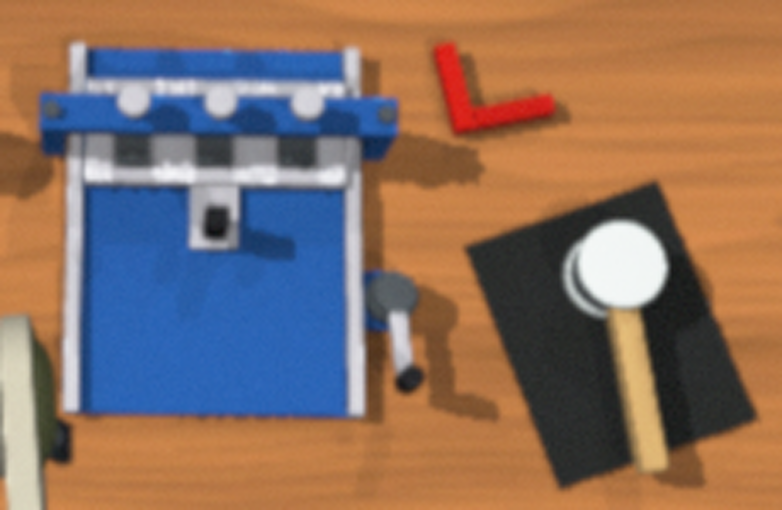

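c11 shows the lever closed (knob at (408,378)), the carriage still at the mark, and the mallet not moved (head top at (621,265), handle end at (652,470)). Taking the mallet now.

Run:
```python
from h import *
h=np.array([.5308,-.3672]); y=.121; g=h-.058*np.array([np.cos(y),np.sin(y)]); q=down(y)
env.reach(T(g,.10),q); print(env.movel(T(g,.012),.12,guard=8)); st()
env.close_gripper(120); st("grip")
env.movel(T(g,.10),.12); st("lift"); 
env.movel(T(g,.19),.2); p=fx(.12,-.07)-[.050,0]
env.reach(T(p,.012-.004+.16),down(FY)); st("above pin2")
a=grab("side"); t=grab("top"); c=lambda d,P:cv2.resize(d["frame"][P[1]-60:P[1]+60,P[0]-65:P[0]+65,::-1],None,fx=3,fy=3,interpolation=cv2.INTER_CUBIC)
u=px(a,[*(p+[.03,0]),.16]).astype(int); v=px(t,[*(p+[.03,0]),.16]).astype(int); print(u,v)
cv2.imwrite("pics/c12.png",np.hstack([c(a,u),c(t,v)]))
```

```text
False
 t 74.3 [ 0.4736 -0.3746 -0.0097] gap 1.001 gf 0.0 F [-0.8  0.5  0.3]
grip t 74.9 [ 0.4734 -0.3745 -0.01  ] gap 0.239 gf 116.7 F [-0.5 -0.1  5. ]
lift t 75.8 [ 0.4728 -0.3737  0.0764] gap 0.245 gf 116.9 F [ 0.3 -0.2 -3.8]
above pin2 t 77.6 [ 0.5997 -0.1061  0.1452] gap 0.243 gf 116.9 F [-0.4 -0.6 -4.4]
[268 167] [337 167]
```

View pics/c12.png

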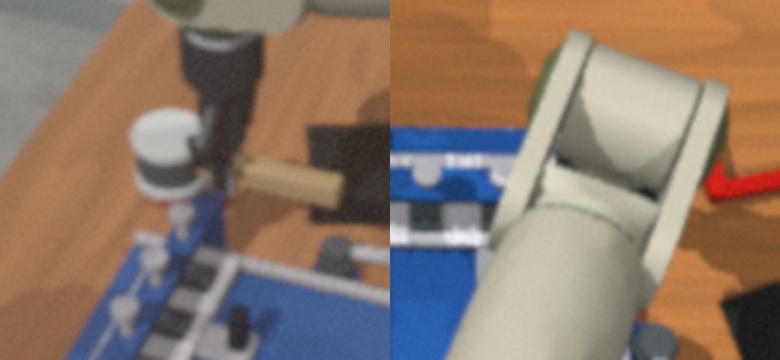

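c12 shows the mallet held level with its head right above pin2 (pin2 at (182,215) in the left half). Pressing pin2, then pins 1 and 0.

```bash
cat >> h.py <<'E'
def press(i,zt=.0125,guard=26,zend=.088):
    p=fx(.12,.07-.07*i)-[.050,0]; U=lambda z:T(p,z+zt-.004)
    env.movel(U(.150),.2); env.movel(U(.126),.1)
    g=env.movel(U(zend),.06,guard=guard); s=st(f"pin{i} {g}"); print(" underside",round(s["position"][2]-DZ-zt+.004,4))
    env.movel(U(.150),.15); st(" up")
E
python3 - <<'E'
from h import *
press(2)
E
```

```text
pin2 True t 78.8 [ 0.6005 -0.1056  0.0814] gap 0.246 gf 119.1 F [-2.2 -1.7  4. ]
 underside 0.0954
 up t 79.4 [ 0.5993 -0.1047  0.1343] gap 0.242 gf 117.9 F [-0.1  0.3 -5.2]
```

Run:
```python
from h import *
press(1); press(0)
p=fx(.12,.07)-[.050,0]; env.movel(T(p,.20),.25); env.movel(T([.47,-.2],.20),.3)
a=grab("side"); crop(a,205,135,160,120,5,"pics/c13.png")
for i in range(3): print([(px(a,[*(fx(.12,.07-.07*i)+[0,YB]),z])-[205,135])*5 for z in (.097,.122)])
```

```text
pin1 True t 80.8 [ 0.6013 -0.0354  0.0811] gap 0.241 gf 120.1 F [-4.3 -0.3 10.2]
 underside 0.0951
 up t 81.3 [ 0.5998 -0.0348  0.1343] gap 0.241 gf 117.9 F [ 0.6  0.6 -3.7]
pin0 True t 82.8 [0.6018 0.0347 0.0811] gap 0.242 gf 120.2 F [-5.1  0.3 10.9]
 underside 0.0951
 up t 83.3 [0.6003 0.0351 0.1343] gap 0.241 gf 118.0 F [-1.  -0.2 -4.5]
[array([197.62090052, 395.55113738]), array([193.75400258, 364.63197229])]
[array([245.97854831, 312.60864036]), array([242.99192442, 281.57576776])]
[array([290.91949339, 235.52643365]), array([288.69986217, 204.4740607 ])]
```

View pics/c13.png

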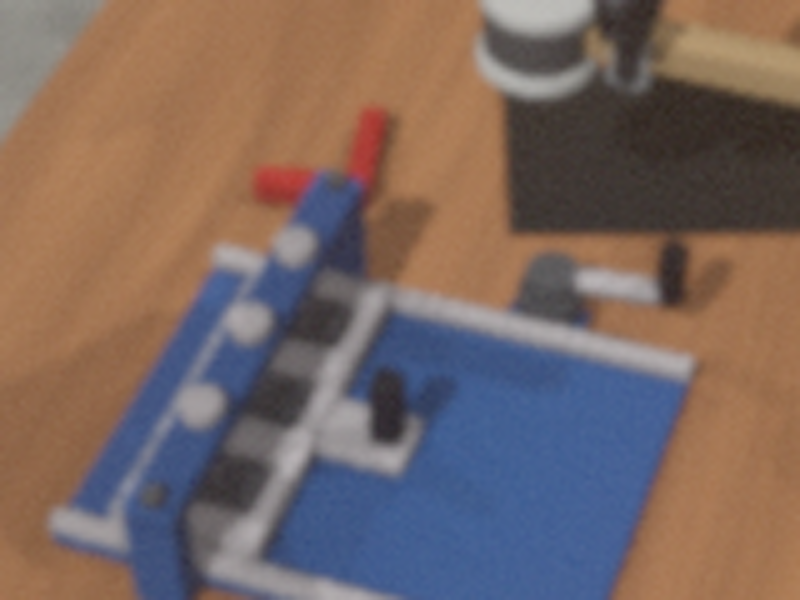

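c13 shows all three pin heads down, at (200,405), (249,323) and (294,245), about 32 px lower than before, which matches the full 25 mm. The mallet goes back to the mat.

Run:
```python
from h import *
h=np.array([.505,-.3682]); y=.121; g=h-.058*np.array([np.cos(y),np.sin(y)]); q=down(y)
env.reach(T(g,.12),q); env.movel(T(g,.03),.15); print(env.movel(T(g,.008),.03,guard=4)); st("on mat")
env.release(); st(); s=monitor.sense(); env.movel([*s["position"][:2],.12],.2); env.reach([.35,.10,.25],down(0)); env.hold(.5)
st(); d=grab("top"); a=grab("side")
c=lambda d,x,y,k:cv2.resize(d["frame"][y:y+150,x:x+130,::-1],(390,450),interpolation=cv2.INTER_CUBIC)
cv2.imwrite("pics/c14.png",np.hstack([c(d,360,150,3),c(a,260,80,3)]))
```

```text
True
on mat t 86.9 [ 0.4472 -0.3751 -0.0109] gap 0.24 gf 119.3 F [-1.  -0.1  4.8]
 t 87.5 [ 0.4466 -0.3744 -0.0118] gap 1.002 gf 0.0 F [ 0.3  0.  -0.4]
 t 90.6 [0.35 0.1  0.25] gap 1.0 gf 0.0 F [-0.1  0.4 -1.3]
```

View pics/c14.png

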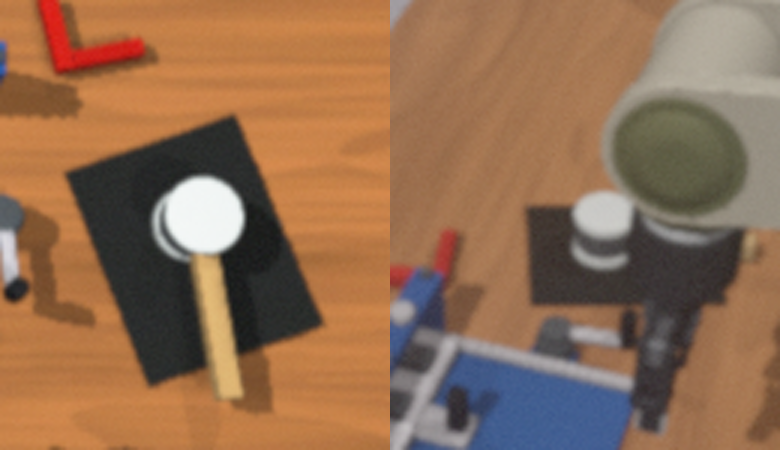

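c14 shows the mallet upright on its face, well inside the mat (head at (204,217)). The lever is closed and the gripper is open and clear. Handing in.

```bash
python3 -c "
from bench import job
print(job.hand_in())"
```

```text
the job is handed in; nothing more can be done
None
```

I handed the job in with all three blanks in their nests, the carriage at the mark to within about 1 mm by camera (the mark itself was hidden behind the bridge post), the lever closed, all three pins home, and the mallet standing on the mat; `hand_in` returned no verdict.

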